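# Find the canister lid that rocks and press it home

## Task

One of the four bamboo-lidded green glass canisters on the walnut shelf is not shut properly: press the lids lightly near the edge, without gripping or lifting anything, until you find the one that rocks, then press it home on its middle so that it sits level and fully down like the others. Finish while still pressing with the fingertips on that lid, so that I can see which canister to use up first, and leave everything else where it is.

Things in the scene. Friction and masses are not known exactly. Their poses are not given: they have to be found in the camera images.
- lid_a: One of 4 identical bamboo lids, 94 mm across. Origin: centre of its flat underside; flat top 18 mm above; z up. Three are home and do not give; one stands 3 to 4 mm proud. Pressed 20 to 35 mm off its middle with 2 to 5 N, that one rocks: dips 2 to 3 mm there, tilts 0.08 to 0.11 rad, springs level when let go. 10 to 15 N on its middle slides it down to the rim to stay.
- lid_b: One of 4 identical bamboo lids, 94 mm across. Origin: centre of its flat underside; flat top 18 mm above; z up. Three are home and do not give; one stands 3 to 4 mm proud. Pressed 20 to 35 mm off its middle with 2 to 5 N, that one rocks: dips 2 to 3 mm there, tilts 0.08 to 0.11 rad, springs level when let go. 10 to 15 N on its middle slides it down to the rim to stay.
- lid_c: One of 4 identical bamboo lids, 94 mm across. Origin: centre of its flat underside; flat top 18 mm above; z up. Three are home and do not give; one stands 3 to 4 mm proud. Pressed 20 to 35 mm off its middle with 2 to 5 N, that one rocks: dips 2 to 3 mm there, tilts 0.08 to 0.11 rad, springs level when let go. 10 to 15 N on its middle slides it down to the rim to stay.
- lid_d: One of 4 identical bamboo lids, 94 mm across. Origin: centre of its flat underside; flat top 18 mm above; z up. Three are home and do not give; one stands 3 to 4 mm proud. Pressed 20 to 35 mm off its middle with 2 to 5 N, that one rocks: dips 2 to 3 mm there, tilts 0.08 to 0.11 rad, springs level when let go. 10 to 15 N on its middle slides it down to the rim to stay.
- jar_a: Green glass canister, 86 mm across, loose, about 0.75 kg, standing on the shelf under lid_a. Origin: centre of its base, z up. The four canisters differ in height (roughly 110 to 155 mm to the rim), so a lid's height above the table does not tell whether it is home.
- jar_b: Green glass canister, 86 mm across, loose, about 0.75 kg, standing on the shelf under lid_b. Origin: centre of its base, z up. The four canisters differ in height (roughly 110 to 155 mm to the rim), so a lid's height above the table does not tell whether it is home.
- jar_c: Green glass canister, 86 mm across, loose, about 0.75 kg, standing on the shelf under lid_c. Origin: centre of its base, z up. The four canisters differ in height (roughly 110 to 155 mm to the rim), so a lid's height above the table does not tell whether it is home.
- jar_d: Green glass canister, 86 mm across, loose, about 0.75 kg, standing on the shelf under lid_d. Origin: centre of its base, z up. The four canisters differ in height (roughly 110 to 155 mm to the rim), so a lid's height above the table does not tell whether it is home.
- shelf: Narrow low walnut shelf on the worktop, fixed; board 170 mm deep (x) by 680 mm long (y), its top 45 mm above the worktop. Origin: on the worktop under its centre. The four canisters stand on it in a row along its y, about 120 mm apart.
- tamper: Bystander: pine tamper standing on the shelf near the +y end, 52 mm across the foot, 130 mm tall. Origin: centre of its foot.
- funnel: Bystander: grey plastic funnel standing mouth down on the worktop just beyond the shelf, on its far side from the robot, 112 mm across, 115 mm tall. Origin: centre of its mouth.
- clip_jar: Bystander: glass jar with a wire clip-on lid on the worktop just beyond the shelf, on its far side from the robot, 92 mm across, 135 mm tall. Origin: centre of its base.
- ladle: Bystander: steel ladle lying on the worktop to the robot's right. Origin: under the middle of its bowl (82 mm across); the 285 mm handle runs along its -x.
- stack_low: Bystander: small amber jar with dark cap on the shelf near the -y end, 52 mm across, 62 mm tall. Origin: centre of its base.
- stack_high: Bystander: another such jar stacked on the first. Origin: centre of its base.

How it is judged (in metres and radians):
On the way, in this order (a step that is already met when the one before it is completed fails the run):
1. the loose lid has been rocked: pressed near its edge by the fingers, it tilted by more than 0.04 rad on its canister (((angle between the z axis of lid_a and the z axis of jar_a, either way round above 0.04 rad and contact force between the fingers and lid_a above 0.5 N) or (angle between the z axis of lid_b and the z axis of jar_b, either way round above 0.04 rad and contact force between the fingers and lid_b above 0.5 N) or (angle between the z axis of lid_c and the z axis of jar_c, either way round above 0.04 rad and contact force between the fingers and lid_c above 0.5 N) or (angle between the z axis of lid_d and the z axis of jar_d, either way round above 0.04 rad and contact force between the fingers and lid_d above 0.5 N))), for 0.05 s.
2. the loose lid is home: pressed down on the rim of its canister and level (((contact force between lid_a and jar_a above 0.5 N and angle between the z axis of lid_a and the z axis of jar_a, either way round below 0.03 rad and contact force between the fingers and lid_a above 0.5 N) or (contact force between lid_b and jar_b above 0.5 N and angle between the z axis of lid_b and the z axis of jar_b, either way round below 0.03 rad and contact force between the fingers and lid_b above 0.5 N) or (contact force between lid_c and jar_c above 0.5 N and angle between the z axis of lid_c and the z axis of jar_c, either way round below 0.03 rad and contact force between the fingers and lid_c above 0.5 N) or (contact force between lid_d and jar_d above 0.5 N and angle between the z axis of lid_d and the z axis of jar_d, either way round below 0.03 rad and contact force between the fingers and lid_d above 0.5 N))), for 0.2 s.
At the end, for the whole second after the job is handed in: The lid that was loose rests on its canister's rim (only this lid can bear on its rim; the firm ones are one with their canisters), level within 0.03 rad; the fingers press on it with over 1 N and on no other lid. Canisters upright, still; all things within 25 mm of their start (((contact force between lid_a and jar_a above 0.5 N and angle between the z axis of lid_a and the z axis of jar_a, either way round below 0.03 rad and contact force between the fingers and lid_a above 1 N and contact force between the fingers and lid_b below 0.5 N and contact force between the fingers and lid_c below 0.5 N and contact force between the fingers and lid_d below 0.5 N) or (contact force between lid_b and jar_b above 0.5 N and angle between the z axis of lid_b and the z axis of jar_b, either way round below 0.03 rad and contact force between the fingers and lid_b above 1 N and contact force between the fingers and lid_a below 0.5 N and contact force between the fingers and lid_c below 0.5 N and contact force between the fingers and lid_d below 0.5 N) or (contact force between lid_c and jar_c above 0.5 N and angle between the z axis of lid_c and the z axis of jar_c, either way round below 0.03 rad and contact force between the fingers and lid_c above 1 N and contact force between the fingers and lid_a below 0.5 N and contact force between the fingers and lid_b below 0.5 N and contact force between the fingers and lid_d below 0.5 N) or (contact force between lid_d and jar_d above 0.5 N and angle between the z axis of lid_d and the z axis of jar_d, either way round below 0.03 rad and contact force between the fingers and lid_d above 1 N and contact force between the fingers and lid_a below 0.5 N and contact force between the fingers and lid_b below 0.5 N and contact force between the fingers and lid_c below 0.5 N)) and angle between the z axis of lid_a and the z axis of jar_a, either way round below 0.03 rad and distance of each of jar_a, jar_b, jar_c, jar_d, tamper, funnel, ladle, clip_jar, stack_low, stack_high from where it was at the start of the episode below 0.025 m and angle between each of jar_a, jar_b, jar_c, jar_d's own z axis and vertical below 0.05 rad and linear speed of each of jar_a, jar_b, jar_c, jar_d below 0.02 m/s and angle between the z axis of lid_b and the z axis of jar_b, either way round below 0.03 rad and angle between the z axis of lid_c and the z axis of jar_c, either way round below 0.03 rad and angle between the z axis of lid_d and the z axis of jar_d, either way round below 0.03 rad); the arm keeps its last pose, push and grip.
It fails at once if a canister is lifted, carried or pushed more than 30 mm away, or tipped by more than 0.2 rad (distance of any of jar_a, jar_b, jar_c, jar_d from where it was at the start of the episode above 0.03 m or angle between any of jar_a, jar_b, jar_c, jar_d's own z axis and vertical above 0.2 rad or z of any of jar_a, jar_b, jar_c, jar_d in the frame of shelf above 0.053 m).
It fails at once if one of the other things is lifted, carried or knocked more than 30 mm away (distance of any of tamper, funnel, ladle, clip_jar, stack_low, stack_high from where it was at the start of the episode above 0.03 m).
It also fails if it takes over 48 s, if anything falls off the work surface, if the arm or the gripper's body presses on something with over 40 N, if the wrist force passes 120 N, or if a joint passes its speed limit or range.

## Robot

A 6-joint arm with a two-finger parallel gripper is mounted at the origin on the work surface. World frame = base frame: x ahead of the robot, y to its left, z up, the work surface at z = 0. Lengths are in m, angles in degrees, forces in N, time in s.
With the tool pointing down it reaches from about 0.375 to 0.9 m from the base axis. Payload 3.1 kg.
Tool frame: the origin (TCP) lies on the centre line of the jaws, within the pads' length; the fingertips stand 25 mm ahead of it and the grasp point (between the pads) lies 6 mm ahead of it; z points along the fingers, y is the line along which they close (so a half turn about z gives the same grasp; the last joint's range is limited). The gripper opens to 87 mm and grips with 3 to 60 N. Pads are 19 mm wide; open, the fingers measure 117 mm over their backs; the gripper's body (75 mm by 190 mm) begins 51 mm behind the grasp point.
Start: joints at [-83.68, 30.224, 82.088, -0, 67.689, -10.227], TCP at [0.178, -0.599, 0.248] pointing down, gripper open.
Joint ranges: [-176.69, 176.69], [-43.24, 126.21], [12.49, 139.97], [-82, 262], [0, 151.66], [-163.58, 163.58]. Speed limits (degrees/s): [159.86, 159.86, 180, 180, 180, 180].

## Interface

Orientations are given as a 3x3 rotation matrix whose columns are the frame's x, y, z axes.
In Python, from rig import bot, cams, models gives the robot as it stands. The module is installed in compiled form; this text tells all that it offers.
- The arm moves only by the shell command python3 -m handwheel 'ROWS' [OPENING]. ROWS is JSON, a list of rows, each a list of 6 numbers: the shift along the world's x, y, z each as a share of 1 m, from -1 to 1, then the turn, a rotation vector about the world's x, y, z each as a share of 2 rad, from -1 to 1. In form: [[dx, dy, dz, wx, wy, wz], ...]. A call has exactly 8 rows; each row is the pose to reach, as a shift and turn from the pose commanded when the call began; what a row does not reach only later rows make up. A row lasts 1/12 s, in which the tool goes at most 41.7 mm and 7.16 degrees, less where a joint would pass 70% of its speed; a pose out of reach is approached as far as the arm can. A call with a number of a shift or a turn outside -1 to 1 is refused whole. A call with a gripper value outside its range is refused whole. OPENING is the opening, from -1 (shut) to 1 (fully open), so that 0 is half open, set as the call begins (- or left out, the last holds). The fingers move at their own pace and stop on an object; the grip force is fixed at half the most. Time passes only in rows, so rows that repeat a pose let the fingers close, or fill a call up. It gives the time, the measured TCP pose, the force, the opening and the grip force at its end, in the units of the state.
- bot.read_state(): the state, without advancing time (a new reading comes with each control period).
- cams.capture(name): name is "scene" or "top" or "wrist"; returns (picture, depth): 400x640x3 uint8, blue, green, red; 400x640 float32, m along the optical axis (not along the pixel's ray), 0 where there is no reading.
- cams.calibration(name): a dict with "mtx" (3x3 intrinsics, pixels), "R" (3x3) and "t" (3): a world point X has camera coordinates R X + t; the wrist camera has in their place "tool_from_camera" (4x4, takes a point from camera to tool coordinates, whose origin is the TCP and whose axes are the flange's). Camera axes: x right, y down, z forward; pixel columns grow to the right and rows downward; lengths in m; the calibration is good to about 2 mm. The wrist camera is an equidistant fisheye: a pixel r from the principal point sees the ray r / f radians off the axis. A picture is of the moment at which its call begins: read the wrist's pose just before it. calibration takes no time and is no camera call.
- bot.hand_in(): hands the job in; it is judged then, once.
Trained networks look in the newest picture that a camera, given by its name, has taken for a name from the list of things; names that differ only in an ending like _2 or _b are one class to them, and where a whole thing is asked for, a point or a joint stands for the part that bears it (a point fixed in the world has none). Each returns a list of dicts, best first, with "conf" (0 to 1); they miss things now and then, are a little off and sometimes report something else, mostly with a low value. They report only what shows in the picture. A call takes as long as a camera call.
- models.spot_in(query, camera): "position" ([column, row] in pixels, amid what is visible of it).
- models.tip_of(query, camera): "position" ([column, row] in pixels: a listed point, or the origin of a listed thing).
The state is a dict: "time_s": time; "joint_positions": joint angles; "qvel": joint speeds; "tau": joint torques, N m; "position": TCP position; "tcp_rot": TCP orientation; "force": force on the tool from outside, world axes, zero at the start; "moment": the same for the moment, N m; "opening": opening from 0.0 (shut) to 1.0 (fully open); "grasp_force": force on a finger pad.
Only numpy, scipy, OpenCV 4.12 (cv2) and the standard library are available. Lean on these libraries where they do the work, as an engineer would, in place of code of your own. Each camera call takes 0.05 s, during which the arm holds its last target. There are 200 camera calls.

## Working session

There is one attempt and no reset: what is moved stays moved. The work goes in short steps, Python scripts to look and compute and a shell command to move; the robot and the scene stay as the last step left them, time stands still between calls to the robot, and variables do not carry over. Pictures are saved under pics/ and viewed, at most 10 in all, crops included, and the job is handed in when it is done.

```bash
mkdir -p pics; cat > h.py <<'E'
import numpy as np, cv2
from rig import bot, cams, models
def world(cam,uv,depth,cal):
    K=np.array(cal["mtx"]);u,v=uv
    c=np.array([(u-K[0,2])/K[0,0],(v-K[1,2])/K[1,1],1])*depth
    return np.array(cal["R"]).T@(c-np.array(cal["t"]))
def cloud(d,cal):
    K=np.array(cal["mtx"]);v,u=np.mgrid[:400,:640]
    c=np.stack([(u-K[0,2])/K[0,0]*d,(v-K[1,2])/K[1,1]*d,d],-1)
    return (c-np.array(cal["t"]))@np.array(cal["R"])
E
python3 - <<'E'
from h import *
s=bot.read_state();print(s["time_s"],s["position"],s["force"],s["opening"])
for n in("top","scene"):
    p,d=cams.capture(n);cv2.imwrite(f"pics/{n}.png",p);cal=cams.calibration(n);W=cloud(d,cal);np.save(f"{n}.npy",W)
    for q in ("lid_a","stack_high","tamper"):
        for r in models.spot_in(q,n)[:6]:
            u,v=map(int,np.round(r["position"]));print(n,q,round(r["conf"],2),u,v,W[v,u].round(3),d[v,u])
E
```

```text
0.0 [ 0.17793943 -0.598427    0.24656798] [-0.39747914  0.50528892  0.27292985] 1.001028927973118
top lid_a 0.95 212 214 [0.483 0.244 0.187] 1.5595318
top lid_a 0.83 253 220 [0.465 0.12  0.172] 1.5717398
top lid_a 0.7 290 212 [0.488 0.003 0.218] 1.5267508
top lid_a 0.69 331 209 [ 0.498 -0.12   0.203] 1.5414144
top stack_high 0.8 367 210 [ 0.497 -0.232  0.167] 1.576919
top tamper 0.54 184 206 [0.511 0.346 0.127] 1.6224552
scene lid_a 0.97 335 168 [ 0.487 -0.121  0.205] 1.1778679
scene lid_a 0.88 375 185 [0.521 0.023 0.215] 1.0840639
scene lid_a 0.76 461 219 [0.5   0.25  0.186] 1.0135003
scene lid_a 0.71 413 205 [0.493 0.123 0.176] 1.0803882
scene lid_a 0.52 408 219 [0.515 0.124 0.144] 1.0820987
scene stack_high 0.71 305 179 [ 0.513 -0.206  0.153] 1.2261316
scene tamper 0.89 494 268 [0.524 0.356 0.099] 0.9973371
```

```bash
python3 - <<'E'
from h import *
W=np.load("top.npy")
for (x,y,z) in [(.483,.244,.187),(.465,.12,.172),(.488,.003,.218),(.498,-.12,.203)]:
    m=(np.hypot(W[...,0]-x,W[...,1]-y)<.065)&(abs(W[...,2]-z)<.006)
    P=W[m];lo,hi=np.percentile(P,[1,99],axis=0);print(len(P),((lo+hi)/2).round(3),(hi-lo).round(3),np.median(P,0).round(4))
a=cv2.resize(cv2.imread("pics/top.png")[130:290,140:440],None,fx=2.5,fy=2.5)
cv2.imwrite("pics/tc.png",a)
E
```

```text
677 [0.486 0.247 0.187] [0.087 0.09  0.011] [0.486  0.2463 0.188 ]
572 [0.473 0.119 0.172] [0.09  0.087 0.011] [0.4743 0.1193 0.174 ]
615 [0.496 0.006 0.217] [0.087 0.085 0.01 ] [0.494  0.0062 0.2158]
657 [ 0.484 -0.123  0.203] [0.088 0.086 0.011] [ 0.4854 -0.1203  0.2035]
```

View pics/tc.png

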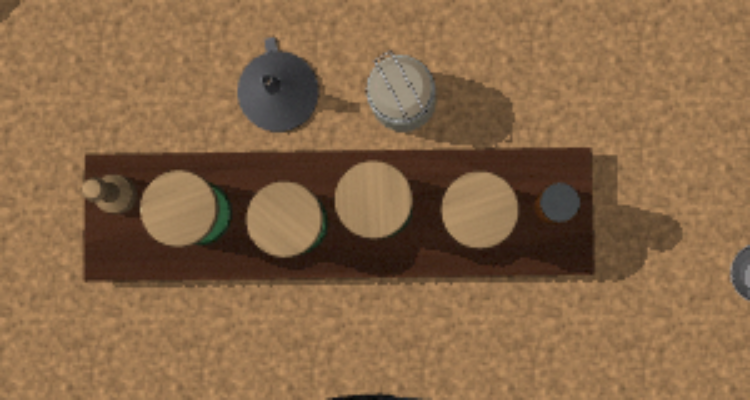

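View pics/scene.png

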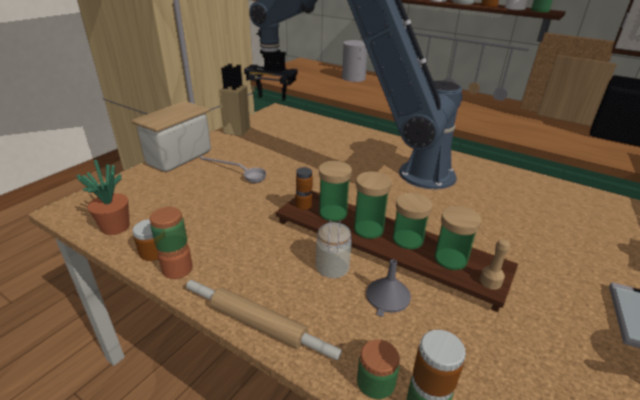

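The top view shows the four lids in a row, at crop pixels (178,208), (284,219), (373,200) and (480,210). The tamper is at the left end, the amber stack at the right end, and the funnel and clip jar lie beyond. The scene view agrees. Lid spacing (~120 mm) and heights look right.

```bash
python3 -c "
from h import *
s=bot.read_state();print(s['tcp_rot'],s['time_s'])"; python3 -m handwheel '[[0.02,0.035,0.02,0,0,0],[0.04,0.07,0.05,0,0,0],[0.06,0.10,0.06,0,0,0],[0.08,0.14,0.06,0,0,0],[0.10,0.17,0.06,0,0,0],[0.12,0.21,0.06,0,0,0],[0.14,0.24,0.06,0,0,0],[0.16,0.28,0.06,0,0,0]]' -1
```

```text
[[ 9.58586927e-01  2.84800112e-01  1.41466636e-07]
 [ 2.84800098e-01 -9.58586882e-01  3.06891071e-04]
 [ 8.75382195e-05 -2.94141479e-04 -9.99999953e-01]] 0.4
time_s: 1.07
position: [0.337, -0.3216, 0.308]
tcp_rot: [[0.959, 0.284, 0.001], [0.284, -0.959, -0.001], [0.001, 0.001, -1.0]]
force: [0.8, -0.1, 0.6]
opening: 0.479
grasp_force: 0.0
```

```bash
python3 -m handwheel '[[0.02,0.035,0,0,0,-0.03],[0.04,0.07,0,0,0,-0.06],[0.06,0.10,0,0,0,-0.09],[0.08,0.14,0,0,0,-0.12],[0.10,0.17,0,0,0,-0.144],[0.118,0.201,-0.02,0,0,-0.144],[0.118,0.201,-0.04,0,0,-0.144],[0.118,0.201,-0.068,0,0,-0.144]]'; python3 -m handwheel '[[0,0,0,0,0,0],[0,0,-0.001,0,0,0],[0,0,-0.002,0,0,0],[0,0,-0.003,0,0,0],[0,0,-0.004,0,0,0],[0,0,-0.005,0,0,0],[0,0,-0.006,0,0,0],[0,0,-0.007,0,0,0]]'
```

```text
time_s: 1.73
position: [0.4562, -0.1204, 0.2405]
tcp_rot: [[1.0, 0.006, 0.005], [0.006, -1.0, -0.003], [0.005, 0.003, -1.0]]
force: [-0.4, -1.1, -0.3]
opening: 0.013
grasp_force: 0.0
time_s: 2.4
position: [0.4541, -0.1223, 0.2329]
tcp_rot: [[1.0, 0.0, 0.001], [0.0, -1.0, -0.0], [0.001, 0.0, -1.0]]
force: [-0.2, 0.1, -0.0]
opening: 0.007
grasp_force: 0.0
```

```bash
python3 - <<'E'
from h import *
p,d=cams.capture("wrist");cv2.imwrite("pics/w1.png",p);s=bot.read_state();print(s["position"],s["force"],s["moment"])
E
```

```text
[ 0.45394723 -0.12216942  0.23259136] [-0.03259221  0.54622243 -0.43098924] [ 0.01134198  0.005245   -0.00840648]
```

View pics/w1.png

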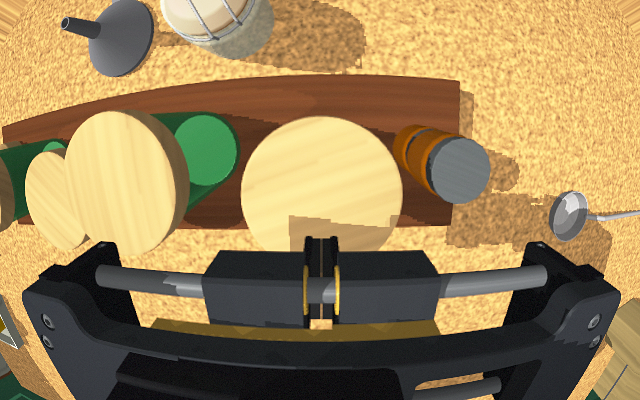

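The wrist view shows the shut fingertips (~320,240) over the near edge of the right-hand lid (centre ~320,190), as intended. Next I feel downward.

```bash
python3 -m handwheel '[[0,0,-0.001,0,0,0],[0,0,-0.002,0,0,0],[0,0,-0.003,0,0,0],[0,0,-0.003,0,0,0],[0,0,-0.004,0,0,0],[0,0,-0.004,0,0,0],[0,0,-0.004,0,0,0],[0,0,-0.004,0,0,0]]'; python3 -m handwheel '[[0,0,-0.0005,0,0,0],[0,0,-0.0005,0,0,0],[0,0,-0.001,0,0,0],[0,0,-0.001,0,0,0],[0,0,-0.001,0,0,0],[0,0,-0.001,0,0,0],[0,0,-0.001,0,0,0],[0,0,-0.001,0,0,0]]'
```

```text
time_s: 3.12
position: [0.4538, -0.1219, 0.2285]
tcp_rot: [[1.0, 0.001, -0.001], [0.001, -1.0, 0.0], [-0.001, -0.0, -1.0]]
force: [-0.9, 0.8, 1.3]
opening: 0.005
grasp_force: 0.9
time_s: 3.78
position: [0.4538, -0.122, 0.2276]
tcp_rot: [[1.0, 0.001, -0.0], [0.001, -1.0, 0.0], [-0.0, -0.0, -1.0]]
force: [-3.6, -0.1, 4.5]
opening: -0.001
grasp_force: 2.4
```

```bash
python3 -m handwheel '[[0,0,-0.0005,0,0,0],[0,0,-0.0005,0,0,0],[0,0,-0.0005,0,0,0],[0,0,-0.0005,0,0,0],[0,0,-0.0005,0,0,0],[0,0,-0.0005,0,0,0],[0,0,-0.0005,0,0,0],[0,0,-0.0005,0,0,0]]';python3 - <<'E'
from h import *
p,d=cams.capture("wrist");cv2.imwrite("pics/w2.png",p)
for i in range(6):
    cams.capture("top")
    s=bot.read_state();print(s["position"],s["force"].round(2),s["moment"].round(3))
E
```

```text
time_s: 4.45
position: [0.4537, -0.122, 0.2274]
tcp_rot: [[1.0, 0.001, -0.0], [0.001, -1.0, -0.0], [-0.0, 0.0, -1.0]]
force: [-4.6, 0.2, 6.3]
opening: 0.003
grasp_force: 3.7
[ 0.45377    -0.12201081  0.22737123] [-5.56  0.8   7.77] [ 0.046  0.817 -0.021]
[ 0.45375463 -0.12200679  0.22737064] [-5.11 -0.11  7.03] [ 0.075  0.842 -0.063]
[ 0.4537578  -0.1219915   0.22739776] [-5.23  0.71  6.71] [0.05  0.891 0.029]
[ 0.4537745  -0.12199555  0.22737868] [-4.18  1.06  7.33] [ 0.045  0.875 -0.034]
[ 0.45378994 -0.12201828  0.22737442] [-4.82  0.08  7.12] [ 0.07   0.837 -0.012]
[ 0.45376145 -0.12200829  0.22737347] [-4.79 -0.11  6.86] [0.022 0.809 0.026]
```

Lid 4 is firm: it took 7 N with about 1 mm of movement, and all of that is arm compliance. On to lid 3.

```bash
python3 -m handwheel '[[0,0,0.015,0,0,0],[0,0,0.035,0,0,0],[0.003,0.04,0.035,0,0,0],[0.007,0.08,0.035,0,0,0],[0.010,0.12,0.035,0,0,0],[0.010,0.128,0.030,0,0,0],[0.010,0.128,0.022,0,0,0],[0.010,0.128,0.018,0,0,0]]'; python3 -m handwheel '[[0,0,0,0,0,0],[0,0,0,0,0,0],[0,0,-0.001,0,0,0],[0,0,-0.002,0,0,0],[0,0,-0.003,0,0,0],[0,0,-0.003,0,0,0],[0,0,-0.003,0,0,0],[0,0,-0.003,0,0,0]]'
```

```text
time_s: 5.47
position: [0.4644, 0.0061, 0.244]
tcp_rot: [[1.0, 0.003, 0.001], [0.003, -1.0, -0.0], [0.001, 0.0, -1.0]]
force: [-0.3, -1.0, 0.4]
opening: 0.003
grasp_force: 0.0
time_s: 6.13
position: [0.4641, 0.0058, 0.2422]
tcp_rot: [[1.0, 0.001, 0.0], [0.001, -1.0, -0.0], [0.0, 0.0, -1.0]]
force: [0.1, 0.6, -0.7]
opening: 0.009
grasp_force: 0.0
```

```bash
python3 -m handwheel '[[0,0,-0.0005,0,0,0],[0,0,-0.0005,0,0,0],[0,0,-0.001,0,0,0],[0,0,-0.001,0,0,0],[0,0,-0.001,0,0,0],[0,0,-0.001,0,0,0],[0,0,-0.001,0,0,0],[0,0,-0.001,0,0,0]]'
```

```text
time_s: 6.8
position: [0.464, 0.006, 0.241]
tcp_rot: [[1.0, 0.001, 0.0], [0.001, -1.0, 0.0], [0.0, -0.0, -1.0]]
force: [0.3, -0.3, 0.3]
opening: 0.008
grasp_force: 0.0
```

```bash
python3 -m handwheel '[[0,0,-0.0005,0,0,0],[0,0,-0.0005,0,0,0],[0,0,-0.001,0,0,0],[0,0,-0.001,0,0,0],[0,0,-0.001,0,0,0],[0,0,-0.001,0,0,0],[0,0,-0.001,0,0,0],[0,0,-0.001,0,0,0]]';python3 -m handwheel '[[0,0,-0.0005,0,0,0],[0,0,-0.0005,0,0,0],[0,0,-0.001,0,0,0],[0,0,-0.001,0,0,0],[0,0,-0.001,0,0,0],[0,0,-0.001,0,0,0],[0,0,-0.001,0,0,0],[0,0,-0.001,0,0,0]]'
```

```text
time_s: 7.47
position: [0.464, 0.006, 0.2404]
tcp_rot: [[1.0, 0.001, 0.0], [0.001, -1.0, -0.0], [0.0, 0.0, -1.0]]
force: [-2.3, 0.5, 5.2]
opening: 0.007
grasp_force: 2.7
time_s: 8.13
position: [0.4641, 0.0059, 0.2404]
tcp_rot: [[1.0, 0.001, 0.001], [0.001, -1.0, -0.0], [0.001, 0.0, -1.0]]
force: [-3.4, -0.3, 11.7]
opening: 0.004
grasp_force: 6.3
```

Lid 3 is firm: 11.7 N with no movement. On to lid 2.

```bash
python3 -m handwheel '[[0,0,0.015,0,0,0],[-0.004,0.02,0.02,0,0,0],[-0.010,0.06,0.02,0,0,0],[-0.019,0.10,0.01,0,0,0],[-0.021,0.113,-0.01,0,0,0],[-0.021,0.113,-0.025,0,0,0],[-0.021,0.113,-0.034,0,0,0],[-0.021,0.113,-0.036,0,0,0]]'; python3 -m handwheel '[[0,0,0,0,0,0],[0,0,0,0,0,0],[0,0,-0.001,0,0,0],[0,0,-0.001,0,0,0],[0,0,-0.002,0,0,0],[0,0,-0.002,0,0,0],[0,0,-0.002,0,0,0],[0,0,-0.002,0,0,0]]'
```

```text
time_s: 8.8
position: [0.442, 0.119, 0.2014]
tcp_rot: [[1.0, 0.001, -0.003], [0.001, -1.0, -0.0], [-0.003, 0.0, -1.0]]
force: [-0.4, -1.0, -0.2]
opening: 0.007
grasp_force: 0.0
time_s: 9.47
position: [0.4431, 0.1189, 0.2012]
tcp_rot: [[1.0, 0.001, 0.0], [0.001, -1.0, 0.0], [0.0, -0.0, -1.0]]
force: [-0.5, -0.3, -0.5]
opening: 0.006
grasp_force: 0.0
```

```bash
python3 -m handwheel '[[0,0,-0.0005,0,0,0],[0,0,-0.0005,0,0,0],[0,0,-0.001,0,0,0],[0,0,-0.001,0,0,0],[0,0,-0.001,0,0,0],[0,0,-0.001,0,0,0],[0,0,-0.001,0,0,0],[0,0,-0.001,0,0,0]]'
```

```text
time_s: 10.13
position: [0.443, 0.119, 0.2004]
tcp_rot: [[1.0, 0.001, 0.0], [0.001, -1.0, -0.0], [0.0, 0.0, -1.0]]
force: [-0.5, -0.9, 4.7]
opening: 0.01
grasp_force: 2.7
```

```bash
python3 -m handwheel '[[0,0,-0.0005,0,0,0],[0,0,-0.0005,0,0,0],[0,0,-0.001,0,0,0],[0,0,-0.001,0,0,0],[0,0,-0.001,0,0,0],[0,0,-0.001,0,0,0],[0,0,-0.001,0,0,0],[0,0,-0.001,0,0,0]]'
```

```text
time_s: 10.8
position: [0.443, 0.119, 0.2003]
tcp_rot: [[1.0, 0.001, 0.001], [0.001, -1.0, -0.0], [0.001, 0.0, -1.0]]
force: [-2.7, -0.3, 13.6]
opening: 0.005
grasp_force: 6.7
```

Lid 2 is firm, with 13.6 N and no movement. Looking back, lid 4 sank about 1 mm, which these two didn't. I'll check lid 1, then decide.

```bash
python3 -m handwheel '[[0,0,0.015,0,0,0],[0,0,0.04,0,0,0],[0.003,0.035,0.05,0,0,0],[0.008,0.075,0.05,0,0,0],[0.012,0.115,0.05,0,0,0],[0.012,0.127,0.035,0,0,0],[0.012,0.127,0.020,0,0,0],[0.012,0.127,0.018,0,0,0]]'; python3 -m handwheel '[[0,0,0,0,0,0],[0,0,0,0,0,0],[0,0,-0.001,0,0,0],[0,0,-0.001,0,0,0],[0,0,-0.002,0,0,0],[0,0,-0.002,0,0,0],[0,0,-0.002,0,0,0],[0,0,-0.002,0,0,0]]'
```

```text
time_s: 11.47
position: [0.4532, 0.2467, 0.2147]
tcp_rot: [[1.0, 0.003, -0.005], [0.003, -1.0, -0.001], [-0.005, 0.001, -1.0]]
force: [-0.8, -0.2, 0.3]
opening: 0.008
grasp_force: 0.0
time_s: 12.13
position: [0.4552, 0.2458, 0.2153]
tcp_rot: [[1.0, 0.0, 0.0], [0.0, -1.0, 0.0], [0.0, -0.0, -1.0]]
force: [-0.1, 0.1, -0.0]
opening: 0.007
grasp_force: 0.0
```

```bash
python3 -m handwheel '[[0,0,-0.0005,0,0,0],[0,0,-0.0005,0,0,0],[0,0,-0.001,0,0,0],[0,0,-0.001,0,0,0],[0,0,-0.001,0,0,0],[0,0,-0.001,0,0,0],[0,0,-0.001,0,0,0],[0,0,-0.001,0,0,0]]'
```

```text
time_s: 12.8
position: [0.455, 0.246, 0.214]
tcp_rot: [[1.0, 0.001, -0.0], [0.001, -1.0, 0.0], [-0.0, -0.0, -1.0]]
force: [-0.1, 0.0, 0.2]
opening: 0.003
grasp_force: 0.0
```

```bash
python3 -m handwheel '[[0,0,-0.0005,0,0,0],[0,0,-0.0005,0,0,0],[0,0,-0.001,0,0,0],[0,0,-0.001,0,0,0],[0,0,-0.001,0,0,0],[0,0,-0.001,0,0,0],[0,0,-0.001,0,0,0],[0,0,-0.001,0,0,0]]'; python3 -m handwheel '[[0,0,-0.0005,0,0,0],[0,0,-0.0005,0,0,0],[0,0,-0.001,0,0,0],[0,0,-0.001,0,0,0],[0,0,-0.001,0,0,0],[0,0,-0.001,0,0,0],[0,0,-0.001,0,0,0],[0,0,-0.001,0,0,0]]'
```

```text
time_s: 13.47
position: [0.455, 0.246, 0.2134]
tcp_rot: [[1.0, 0.001, 0.0], [0.001, -1.0, 0.0], [0.0, -0.0, -1.0]]
force: [-1.2, -0.8, 5.3]
opening: 0.005
grasp_force: 2.7
time_s: 14.13
position: [0.4551, 0.246, 0.2134]
tcp_rot: [[1.0, 0.001, 0.001], [0.001, -1.0, 0.0], [0.001, -0.0, -1.0]]
force: [-3.1, -0.9, 11.3]
opening: 0.004
grasp_force: 5.8
```

Lid 1 is also firm (11.3 N, no movement), so the one that gave is lid 4. I'll go back and rock it again, from clearly above contact.

```bash
python3 -m handwheel '[[0,0,0.02,0,0,0],[0,0,0.055,0,0,0],[0,-0.04,0.055,0,0,0],[0,-0.08,0.055,0,0,0],[0,-0.12,0.055,0,0,0],[0,-0.16,0.055,0,0,0],[0,-0.20,0.055,0,0,0],[0,-0.24,0.055,0,0,0]]'; python3 -m handwheel '[[0,-0.04,0,0,0,0],[0,-0.08,0,0,0,0],[0,-0.12,0,0,0,0],[0,-0.127,0,0,0,0],[0,-0.127,-0.020,0,0,0],[0,-0.127,-0.033,0,0,0],[0,-0.127,-0.033,0,0,0],[0,-0.127,-0.033,0,0,0]]'; python3 -m handwheel '[[0,0,0,0,0,0],[0,0,0,0,0,0],[0,0,0,0,0,0],[0,0,0,0,0,0],[0,0,-0.001,0,0,0],[0,0,-0.001,0,0,0],[0,0,-0.001,0,0,0],[0,0,-0.001,0,0,0]]'
python3 - <<'E'
from h import *
p,d=cams.capture("wrist");cv2.imwrite("pics/w3.png",p);s=bot.read_state();print(s["position"],s["force"])
E
```

```text
time_s: 14.8
position: [0.4547, 0.0043, 0.2668]
tcp_rot: [[1.0, 0.001, 0.0], [0.001, -1.0, -0.0], [0.0, 0.0, -1.0]]
force: [0.5, 0.7, 0.3]
opening: 0.005
grasp_force: 0.0
time_s: 15.47
position: [0.4545, -0.1205, 0.2334]
tcp_rot: [[1.0, 0.001, -0.002], [0.001, -1.0, 0.001], [-0.002, -0.001, -1.0]]
force: [-0.1, 0.0, -1.3]
opening: 0.007
grasp_force: 0.0
time_s: 16.13
position: [0.455, -0.121, 0.2331]
tcp_rot: [[1.0, 0.001, 0.0], [0.001, -1.0, 0.0], [0.0, -0.0, -1.0]]
force: [-0.2, 0.2, 0.3]
opening: 0.005
grasp_force: 0.0
[ 0.45504386 -0.12105355  0.23308083] [-0.08924433  0.05101285 -0.10096197]
```

```bash
for i in 1 2 3; do python3 -m handwheel '[[0,0,-0.001,0,0,0],[0,0,-0.001,0,0,0],[0,0,-0.001,0,0,0],[0,0,-0.001,0,0,0],[0,0,-0.001,0,0,0],[0,0,-0.001,0,0,0],[0,0,-0.001,0,0,0],[0,0,-0.001,0,0,0]]' | grep -E 'pos|force'; done
```

```text
position: [0.455, -0.121, 0.2321]
force: [-0.1, -0.4, 0.7]
grasp_force: 0.0
position: [0.455, -0.1211, 0.2311]
force: [-1.0, -0.3, 0.1]
grasp_force: 0.0
position: [0.455, -0.121, 0.2301]
force: [-0.3, -0.6, -0.1]
grasp_force: 0.0
```

```bash
for i in 1 2; do python3 -m handwheel '[[0,0,-0.001,0,0,0],[0,0,-0.001,0,0,0],[0,0,-0.001,0,0,0],[0,0,-0.001,0,0,0],[0,0,-0.001,0,0,0],[0,0,-0.001,0,0,0],[0,0,-0.001,0,0,0],[0,0,-0.001,0,0,0]]' | grep -E 'pos|force'; done
```

```text
position: [0.455, -0.121, 0.229]
force: [-0.5, 0.5, 0.3]
grasp_force: 0.4
position: [0.4548, -0.1209, 0.2281]
force: [-3.4, 0.5, 3.6]
grasp_force: 1.9
```

```bash
python3 -m handwheel '[[0,0,-0.0005,0,0,0],[0,0,-0.0005,0,0,0],[0,0,-0.0005,0,0,0],[0,0,-0.001,0,0,0],[0,0,-0.001,0,0,0],[0,0,-0.001,0,0,0],[0,0,-0.001,0,0,0],[0,0,-0.001,0,0,0]]' | grep -E 'pos|force'
python3 - <<'E'
from h import *
p,d2=cams.capture("wrist");cv2.imwrite("pics/w4.png",p)
a=cv2.imread("pics/w3.png")
cv2.imwrite("pics/cmp.png",np.hstack([cv2.resize(x[90:260,220:420],None,fx=2,fy=2) for x in (a,p)]))
for n in("top",):
    # plane fit of lid from several top depth frames
    W=np.mean([cloud(cams.capture(n)[1],cams.calibration(n)) for _ in range(4)],0)
    for W_,l in((W,"now"),(np.load("top.npy"),"start")):
        for c in [(.485,-.1205,.203),(.495,.006,.216)]:
            m=(np.hypot(W_[...,0]-c[0]-.012,W_[...,1]-c[1])<.032)&(abs(W_[...,2]-c[2])<.012)
            P=W_[m];A=np.c_[P[:,:2]-c[:2],np.ones(len(P))];k=np.linalg.lstsq(A,P[:,2],rcond=None)[0];print(l,c,len(P),k.round(4))
E
```

```text
position: [0.4547, -0.121, 0.2274]
force: [-5.2, -0.1, 7.4]
grasp_force: 3.9
now (0.485, -0.1205, 0.203) 38 [-0.026   0.0729  0.2087]
now (0.495, 0.006, 0.216) 346 [0.0026 0.0011 0.215 ]
start (0.485, -0.1205, 0.203) 347 [-0.0128  0.0231  0.2039]
start (0.495, 0.006, 0.216) 357 [-0.0093  0.0113  0.2151]
```

View pics/cmp.png

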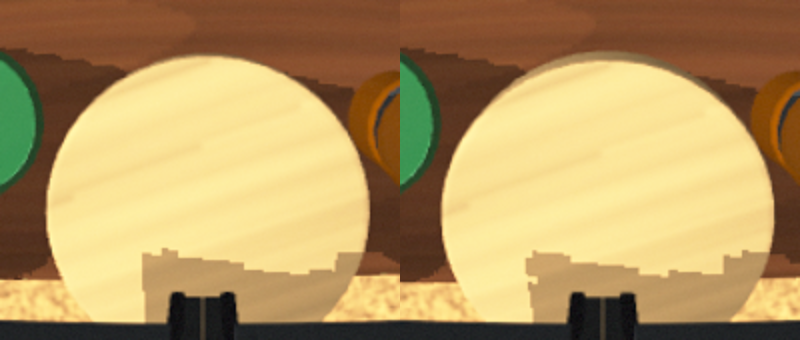

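The before/after crops show the far edge wall of the lid, around (610,58), only while pressing, so this lid tilts. I lift off and move to its middle.

```bash
python3 -m handwheel '[[0,0,0.006,0,0,0],[0,0,0.012,0,0,0],[0.015,-0.001,0.012,0,0,0],[0.030,-0.001,0.012,0,0,0],[0.030,-0.001,0.008,0,0,0],[0.030,-0.001,0.005,0,0,0],[0.030,-0.001,0.005,0,0,0],[0.030,-0.001,0.005,0,0,0]]'| grep -E 'pos|force'; for i in 1 2; do python3 -m handwheel '[[0,0,-0.0005,0,0,0],[0,0,-0.0005,0,0,0],[0,0,-0.001,0,0,0],[0,0,-0.001,0,0,0],[0,0,-0.0015,0,0,0],[0,0,-0.0015,0,0,0],[0,0,-0.0015,0,0,0],[0,0,-0.0015,0,0,0]]' | grep -E 'pos|force'; done
```

```text
position: [0.484, -0.1216, 0.2315]
force: [1.0, 0.9, -0.7]
grasp_force: 0.0
position: [0.485, -0.122, 0.2306]
force: [0.4, 1.1, 0.1]
grasp_force: 0.0
position: [0.4852, -0.1221, 0.2294]
force: [-0.6, 0.1, 5.1]
grasp_force: 2.3
```

```bash
for i in 1 2; do python3 -m handwheel '[[0,0,-0.0003,0,0,0],[0,0,-0.0005,0,0,0],[0,0,-0.0008,0,0,0],[0,0,-0.001,0,0,0],[0,0,-0.001,0,0,0],[0,0,-0.001,0,0,0],[0,0,-0.001,0,0,0],[0,0,-0.001,0,0,0]]' | grep -E 'pos|force'; done
```

```text
position: [0.4852, -0.1221, 0.2287]
force: [-1.8, 0.9, 6.5]
grasp_force: 3.2
position: [0.4852, -0.1221, 0.2276]
force: [-0.6, 0.9, 6.7]
grasp_force: 3.2
```

```bash
for i in 1 2; do python3 -m handwheel '[[0,0,-0.0003,0,0,0],[0,0,-0.0005,0,0,0],[0,0,-0.0008,0,0,0],[0,0,-0.001,0,0,0],[0,0,-0.001,0,0,0],[0,0,-0.001,0,0,0],[0,0,-0.001,0,0,0],[0,0,-0.001,0,0,0]]' | grep -E 'time|pos|force'; done
```

```text
time_s: 24.43
position: [0.4852, -0.1221, 0.2267]
force: [-1.3, 0.9, 6.1]
grasp_force: 3.2
time_s: 25.1
position: [0.4852, -0.1221, 0.2262]
force: [-2.5, 0.5, 10.4]
grasp_force: 5.1
```

```bash
python3 -m handwheel '[[0,0,-0.0002,0,0,0],[0,0,-0.0004,0,0,0],[0,0,-0.0006,0,0,0],[0,0,-0.0006,0,0,0],[0,0,-0.0006,0,0,0],[0,0,-0.0006,0,0,0],[0,0,-0.0006,0,0,0],[0,0,-0.0006,0,0,0]]' | grep -E 'time|pos|force'
python3 - <<'E'
from h import *
p,d=cams.capture("wrist");q,_=cams.capture("scene")
cv2.imwrite("pics/fin.png",np.vstack([cv2.resize(p[90:260,220:420],(400,300)),cv2.resize(q[140:260,290:450],(400,300))]))
s=bot.read_state();print(s["time_s"],s["position"],s["force"])
E
```

```text
time_s: 25.77
position: [0.4852, -0.1221, 0.2261]
force: [-2.2, 1.1, 13.5]
grasp_force: 6.8
25.8667 [ 0.48522644 -0.12208168  0.22612121] [-3.13997231  0.95395428 14.29606673]
```

View pics/fin.png

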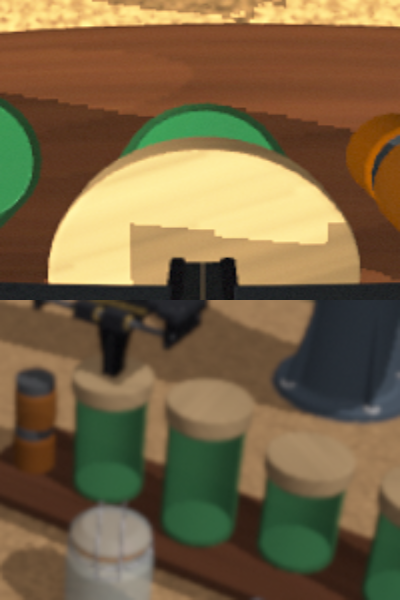

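The last view shows the fingertips on the middle of the right-hand lid, which sits level, with the neighbours in place. The lid slid about 3.3 mm and now holds 14 N without moving, so it is home.

```bash
python3 -c "
from rig import bot
print(bot.hand_in())"
```

```text
the job is handed in; nothing more can be done
None
```

The loose lid was on the canister at the -y end of the row, next to the amber jars; I rocked it, pressed it down about 3.3 mm until it stopped giving at 14 N, and handed in at about 26 s with the fingertips still pressing on it (no verdict was returned).

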